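# Wedge the rocking stirrer

## Robot

A 7-joint arm with a two-finger parallel gripper is mounted at the origin on a cart in front of the work surface, level with it; the furniture and walls round the work are solid. World frame = base frame: x ahead of the robot, y to its left, z up, the work surface at z = 0. Lengths are in m, angles in rad, forces in N, time in s.
With the tool pointing down it reaches from about 0.425 to 0.925 m from the base axis. Payload 6.8 kg.
Tool frame: the origin (TCP) lies on the mounting face of the last link; the fingertips stand 173 mm ahead of it and the grasp point (between the pads) lies 155 mm ahead of it; z points along the fingers, y is the line along which they close (so a half turn about z gives the same grasp; the last joint's range is limited). The gripper opens to 85 mm and grips with 20 to 120 N. Pads are 22 mm wide; open, the fingers measure 114 mm over their backs; the gripper's body (76 mm by 85 mm) begins 54 mm behind the grasp point. The pads swing forward as they close: fully open they stand 13 mm farther back than shut.
Start: joints at [1.201, 0.477, 0.022, 1.555, -0.011, 1.109, -0.083], TCP at [0.175, -0.652, 0.405] pointing down, gripper open.
Joint ranges: [-2.96, 2.96], [-0.34, 2.1], [-1.41, 1.46], [0.24, 2.44], [-1.37, 4.51], [0.17, 1.92], [-2.96, 2.96]. Speed limits (rad/s): [2.39, 2.39, 3.14, 3.14, 3.14, 3.14, 3.14].

## Interface

Orientations are given as a unit quaternion [w, x, y, z].
In Python, from station import bot gives the robot as it stands. The module is installed in compiled form; this text tells all that it offers.
- The arm moves only by the shell command python3 -m pendant 'ROWS' [FORCE]. ROWS is JSON, a list of rows, each a list of 5 numbers: the finger opening in m, from 0 to 0.0854, then the shift along the tool's x, y, z in m, then the turn about the tool's z in degrees. In form: [[jaw, x, y, z, yaw], ...]. A call has 1 to 12 rows; each row shifts and turns the commanded pose from where the row before left it, along the tool's axes as they then stand; what a row does not reach is not made up. A row lasts 1/12 s, in which the tool goes at most 41.7 mm and 7.16 degrees, less where a joint would pass 70% of its speed; a pose out of reach is approached as far as the arm can. A call with a gripper value outside its range is refused whole. The fingers move at their own pace and stop on an object; FORCE is the grip in N (left out, the last holds). Time passes only in rows, so rows that do not move let the fingers close. It gives the time, the measured TCP pose, the force, the opening and the grip force at its end, in the units of the state.
- bot.get_obs(): the state, without advancing time (a new reading comes with each control period).
- bot.read_camera(name): name is "scene" or "top"; returns (picture, depth): 400x640x3 uint8, blue, green, red; 400x640 float32, m along the optical axis (not along the pixel's ray), 0 where there is no reading.
- bot.camera_model(name): a dict with "intrinsics" (3x3 intrinsics, pixels), "R" (3x3) and "t" (3): a world point X has camera coordinates R X + t. Camera axes: x right, y down, z forward; pixel columns grow to the right and rows downward; lengths in m; the calibration is good to about 2 mm. A picture is of the moment at which its call begins. camera_model takes no time and is no camera call.
- bot.hand_in(): hands the job in; it is judged then, once.
Trained networks look in the newest picture that a camera, given by its name, has taken for a name from the list of things; names that differ only in an ending like _2 or _b are one class to them, and where a whole thing is asked for, a point or a joint stands for the part that bears it (a point fixed in the world has none). Each returns a list of dicts, best first, with "score" (0 to 1); they miss things now and then, are a little off and sometimes report something else, mostly with a low value. They report only what shows in the picture. A call takes as long as a camera call. They do not tell look-alikes from the thing itself.
- bot.boxes_of(name, camera): "at" ([column, row] in pixels, amid what is visible of it).
- bot.trace(name, camera): "mask" (400x640 bool, what is visible of it) and "at" ([column, row] in pixels, amid what is visible of it).
- bot.pinpoint(name, camera): "at" ([column, row] in pixels: a listed point, or the origin of a listed thing).
The state is a dict: "t": time; "q": joint angles; "joint_vel": joint speeds; "joint_torque": joint torques, N m; "eef_pos": TCP position; "tool_rot": TCP orientation; "contact_force": force on the tool from outside, world axes, zero at the start; "torque": the same for the moment, N m; "gripper_width": opening from 0.0 (shut) to 1.0 (fully open); "grasp_force": force on a finger pad.
Only numpy, scipy, OpenCV 4.12 (cv2) and the standard library are available. Lean on these libraries where they do the work, as an engineer would, in place of code of your own. Each camera call takes 0.05 s, during which the arm holds its last target. There are 200 camera calls.

## Task

The white square bench stirrer rocks because the foot under its orange-dotted corner is too short. Press that corner down with a fingertip to feel it rock and let it come back, then push the yellow wedge along the worktop, thin end first, under that foot just until it is snug and the stirrer stands level, and press the dotted corner again, firmly and for a moment, to prove that it no longer rocks. Only press and push: do not lift the wedge or the stirrer, do not shove the stirrer out of its place, leave the other things alone, and finish with the wedge in place.

Things in the scene. Friction and masses are not known exactly. Their poses are not given: they have to be found in the camera images.
- stirrer: loose white bench stirrer, 160x160 mm, 70 mm tall, about 4 kg. Origin on the worktop under its centre, z up, sides along its x and y; black knobs on its -x side. A steel disc of radius 56 mm stands 4 mm proud on its top. Underside 22 mm above the worktop. Rubber feet, 16 mm across, at (+60,+60), (+60,-60), (-60,-60) mm; it rests level on these three; the fourth, at (-60,+60), is short
- marked_corner (a point): orange dot, 17 mm across, on the stirrer's top, 70 mm above the worktop, right above the short foot, 20 mm in from both sides of that corner: the place to press. About 3 to 6 N straight down rocks the stirrer until the short foot meets the worktop; let go, it rocks back level
- short_foot (a point): the short foot, a steel stub with a domed end: this point is the centre of the dome (radius 9 mm, so the foot's lowest point is 9 mm below it). With the stirrer level it hovers 4 to 7.5 mm above the worktop, differently from start to start
- wedge: loose yellow wedge, 110x46 mm, 90 g, on the robot's left of the stirrer. Origin on the worktop under its middle; its +x points to the thin end (1.5 mm, 55 mm from the origin), roughly at the short foot (to 30 degrees), 8 to 60 mm short of the housing. The slope rises to 14 mm at x = -37 mm; from there to x = -55 mm is a heel 24 mm tall with a flat upright back
- wedge_face (a point): middle of the wedge's sloping face, 9 mm ahead of the wedge's origin, 7.75 mm up; z square to the slope, x down it to the thin end, y across; the face reaches 46 mm along x and 23 mm along y either way. The wedge slides with under 1.5 N until it meets the foot, then resists: up to 12 N neither lifts nor shifts the stirrer
- blue_jar: loose sample jar with a blue cap, 44 mm across, 68 mm tall; origin at the centre of its underside. A bystander, usually beside the wedge
- marker: loose felt marker, white with a dark cap, 17x128x18 mm, lying along its own y; origin under its middle. A bystander, usually on the robot's side of the wedge
- white_jar: loose sample jar with a white cap, 48 mm across, 72 mm tall; origin at the centre of its underside. A bystander
- timer: bench timer with display, 62x76x52 mm; origin at the centre of its underside. A bystander
- tape: roll of beige tape lying flat, 104 mm across, 25 mm tall; origin at the centre of its underside. A bystander
- hex_key: black L-shaped hex key, 30x82x6 mm; origin under its middle. A bystander
Things that resemble listed ones, but are neither listed nor needed, are in the scene too. There is more than one size of the stirrer; the one meant has the size given above.

How it is judged:
By the outcome, as a careful person would: the job done as asked, in the order asked, and still so for the second after the job is handed in, with the robot touching nothing.
It also fails if it takes over 56 s, if anything falls off the work surface, if the arm or the gripper's body presses on something with over 40 N, if the wrist force passes 120 N, or if a joint passes its speed limit or range.

## Working session

There is one attempt and no reset: what is moved stays moved. The work goes in short steps, Python scripts to look and compute and a shell command to move; the robot and the scene stay as the last step left them, time stands still between calls to the robot, and variables do not carry over. Pictures are saved under pics/ and viewed, at most 10 in all, crops included, and the job is handed in when it is done.

```bash
mkdir -p pics; cat > h.py <<'E'
import numpy as np, cv2
from station import bot
def ray(c,px,z):
    m=bot.camera_model(c);K=np.array(m["intrinsics"]);R=np.array(m["R"]);t=np.array(m["t"])
    d=R.T@np.linalg.solve(K,[px[0],px[1],1.]);o=-R.T@t
    return o+d*(z-o[2])/d[2]
def proj(c,X):
    m=bot.camera_model(c);p=np.array(m["intrinsics"])@(np.array(m["R"])@np.array(X)+np.array(m["t"]));return p[:2]/p[2]
E
python3 - <<'E'
from h import *
for c in ("top","scene"):
    p,d=bot.read_camera(c);cv2.imwrite(f"pics/{c}0.png",p)
    for n,z in(("stirrer",0),("marked_corner",.07),("short_foot",.014),("wedge",0),("wedge_face",.00775),("blue_jar",0),("marker",0),("white_jar",0)):
        for r in bot.pinpoint(n,c)[:3]:print(c,n,round(r["score"],2),np.round(r["at"]),np.round(ray(c,r["at"],z),3))
o=bot.get_obs();print(o["t"],o["eef_pos"],o["tool_rot"])
E
```

```text
top stirrer 0.97 [365. 244.] [ 0.41  -0.157  0.   ]
top stirrer 0.86 [354. 161.] [ 0.648 -0.132  0.   ]
top stirrer 0.26 [265. 143.] [0.706 0.122 0.   ]
top marked_corner 0.78 [327. 170.] [ 0.614 -0.053  0.07 ]
top marked_corner 0.75 [385. 232.] [ 0.444 -0.207  0.07 ]
top marked_corner 0.31 [283. 186.] [0.573 0.065 0.07 ]
top wedge 0.95 [284. 188.] [0.573 0.071 0.   ]
top wedge_face 0.91 [285. 184.] [0.585 0.065 0.008]
top blue_jar 0.65 [321. 172.] [ 0.619 -0.036  0.   ]
top blue_jar 0.58 [265. 144.] [0.702 0.122 0.   ]
top marker 0.66 [306. 224.] [0.47  0.007 0.   ]
top white_jar 0.72 [189. 216.] [0.499 0.34  0.   ]
scene stirrer 0.89 [302. 243.] [ 0.407 -0.149 -0.   ]
0.9 [ 0.1747262  -0.65199404  0.40471823] [4.93071526e-06 9.91443009e-01 1.30540259e-01 2.12035624e-05]
```

View pics/top0.png

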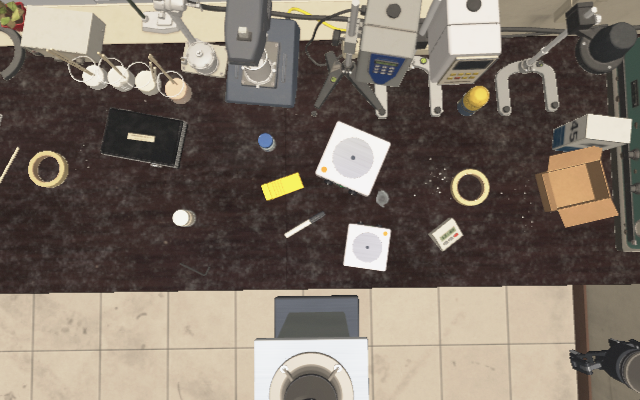

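View pics/scene0.png

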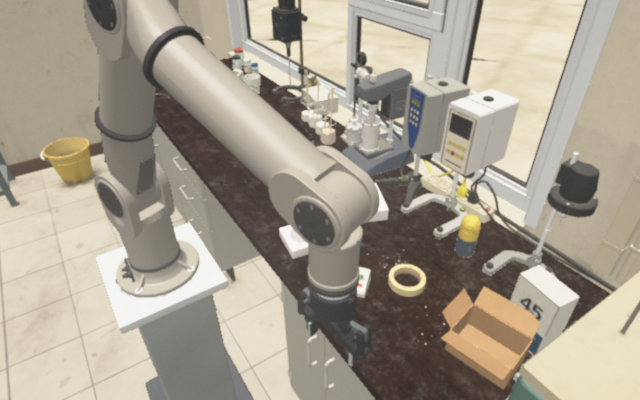

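The top view shows two stirrers: a larger one at (353,158) with its dot at (324,169), and a smaller one at (367,247) with its dot at (385,233). The wedge is at (283,186), the blue jar at (266,142) and the marker at (305,225). I'll measure the sizes and take one close crop.

```bash
python3 - <<'E'
from h import *
p,d=bot.read_camera("top")
hsv=cv2.cvtColor(p,cv2.COLOR_BGR2HSV)
def rect(m,z,name):
    n,l,s,c=cv2.connectedComponentsWithStats(m.astype(np.uint8))
    i=1+np.argmax(s[1:,4]);ys,xs=np.where(l==i)
    w=np.array([ray("top",(x,y),z)[:2] for x,y in zip(xs,ys)])
    r=cv2.minAreaRect((w*1000).astype(np.float32));print(name,np.round(r[0],1),np.round(r[1],1),round(r[2],1));print(np.round(cv2.boxPoints(r)))
    return l==i
for n,x0,x1,y0,y1 in(("big",310,395,115,200),("small",340,395,218,275)):
    m=np.zeros((400,640),bool);m[y0:y1,x0:x1]=True
    rect(m&(p.min(2)>150)|m&(p.min(2)>110)&(hsv[...,1]<40),.07,n)
    o=m&(hsv[...,1]>120)&(hsv[...,0]<25)&(hsv[...,2]>150);ys,xs=np.where(o);print("dot",xs.mean(),ys.mean(),ray("top",(xs.mean(),ys.mean()),.07))
m=np.zeros((400,640),bool);m[165:205,255:310]=True
y=m&(hsv[...,1]>120)&(hsv[...,0]>20)&(hsv[...,0]<35)&(hsv[...,2]>100)
rect(y,.01,"wedge")
for px in((260,185),(270,187),(283,186),(295,182),(300,180)):print(px,d[px[1],px[0]])
for r in bot.pinpoint("wedge","top")[:1]+bot.pinpoint("wedge_face","top")[:1]:print(r)
print(bot.camera_model("top")["t"],np.array(bot.camera_model("top")["R"]).round(2).tolist())
c=p[110:270,250:410];cv2.imwrite("pics/crop1.png",cv2.resize(c,(640,640)[:2],interpolation=cv2.INTER_CUBIC)[:600])
E
```

```text
Traceback (most recent call last):
  File "h.py", line 4, in ray
    m=bot.camera_model(c);K=np.array(m["intrinsics"]);R=np.array(m["R"]);t=np.array(m["t"])
ValueError: time passes only in moves, steps and waits
```

Too many calibration calls in a row, so I'll cache the model.

```bash
sed -i 's/^def ray/import functools\nCM=functools.lru_cache(None)(lambda c:bot.camera_model(c))\ndef ray/; s/=bot.camera_model(c);/=CM(c);/' h.py
python3 - <<'E'
from h import *
p,d=bot.read_camera("top")
hsv=cv2.cvtColor(p,cv2.COLOR_BGR2HSV)
def rect(m,z,name):
    n,l,s,c=cv2.connectedComponentsWithStats(m.astype(np.uint8))
    i=1+np.argmax(s[1:,4]);ys,xs=np.where(l==i)
    w=np.array([ray("top",(x,y),z)[:2] for x,y in zip(xs,ys)])
    r=cv2.minAreaRect((w*1000).astype(np.float32));print(name,np.round(r[0],1),np.round(r[1],1),round(r[2],1));print(np.round(cv2.boxPoints(r)).tolist())
for n,x0,x1,y0,y1 in(("big",310,395,115,200),("small",340,395,218,275)):
    m=np.zeros((400,640),bool);m[y0:y1,x0:x1]=True
    rect(m&(p.min(2)>110)&(hsv[...,1]<60),.07,n)
    o=m&(hsv[...,1]>120)&(hsv[...,0]<25)&(hsv[...,2]>150);ys,xs=np.where(o);print("dot",xs.mean(),ys.mean(),ray("top",(xs.mean(),ys.mean()),.07))
m=np.zeros((400,640),bool);m[165:205,255:310]=True
y=m&(hsv[...,1]>120)&(hsv[...,0]>20)&(hsv[...,0]<35)&(hsv[...,2]>100)
rect(y,.01,"wedge")
for px in((260,185),(266,190),(270,187),(283,186),(295,182),(299,181)):print(px,d[px[1],px[0]])
for r in bot.pinpoint("wedge","top")[:1]+bot.pinpoint("wedge_face","top")[:1]:print(r)
R=np.array(CM("top")["R"]);print(-R.T@CM("top")["t"],R.round(2).tolist())
c=p[110:260,250:410];cv2.imwrite("pics/crop1.png",cv2.resize(c,(640,600),interpolation=cv2.INTER_CUBIC))
E
```

```text
big [ 645.9 -123.8] [160.3 162.9] 65.9
[[539.0, -164.0], [687.0, -230.0], [753.0, -84.0], [604.0, -17.0]]
dot 323.90909090909093 168.9090909090909 [ 0.61817068 -0.04576925  0.07      ]
small [ 405.8 -157.2] [116.4 115.1] 81.0
[[340.0, -206.0], [454.0, -224.0], [472.0, -109.0], [358.0, -91.0]]
dot 385.0 233.0 [ 0.44183767 -0.20712245  0.07      ]
wedge [578.5  74.1] [ 50.5 114.6] 18.1
[[537.0, 121.0], [572.0, 12.0], [620.0, 27.0], [585.0, 136.0]]
(260, 185) 1.3963516
(266, 190) 1.3694301
(270, 187) 1.3779476
(283, 186) 1.3851281
(295, 182) 1.388363
(299, 181) 1.3956978
{'at': [283.9, 186.8], 'score': 0.88}
{'at': [286.5, 184.5], 'score': 0.69}
[ 0.45720646 -0.05204512  1.38753193] [[-0.02, -1.0, -0.01], [-1.0, 0.02, -0.07], [0.07, 0.01, -1.0]]
```

View pics/crop1.png

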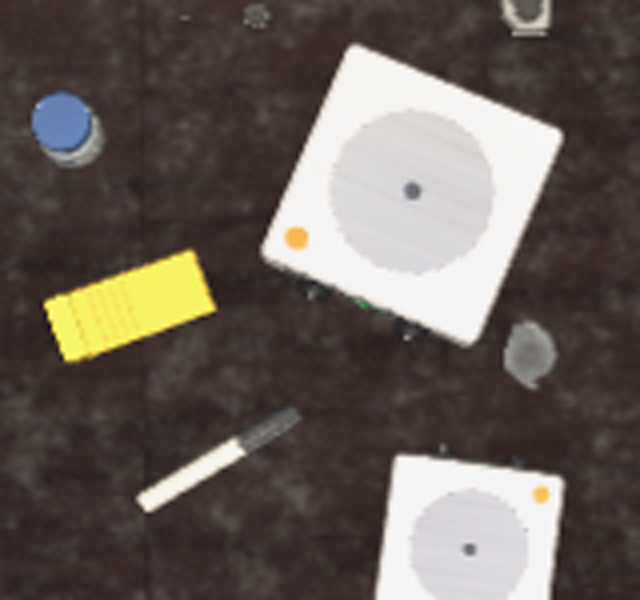

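The larger stirrer measures 160 mm (the small one 115 mm, so it's the look-alike) and its dot is at (0.618,-0.046). From the stirrer's pose I get the foot at (0.617,-0.045). The wedge is at (0.579,0.073), pointing at -72°, which is already straight at the foot. I'll move over to the dot with the gripper shut.

```bash
python3 -m pendant '[[0,0.029,-0.0235,0,0],[0,0.029,-0.0235,0,0],[0,0.029,-0.0235,0,0],[0,0.029,-0.0235,0,0],[0,0.029,-0.0235,0,0],[0,0.029,-0.0235,0,0],[0,0.029,-0.0235,0,0],[0,0.029,-0.0235,0,0],[0,0.029,-0.0235,0,0],[0,0.029,-0.0235,0,0],[0,0.029,-0.0235,0,0],[0,0.029,-0.0235,0,0]]'
python3 -m pendant '[[0,0.029,-0.0235,0,0],[0,0.029,-0.0235,0,0],[0,0.029,-0.0235,0,0],[0,0.029,-0.0235,0,0],[0,0.029,-0.0235,0,0],[0,0.029,-0.0235,0,0],[0,0.029,-0.0235,0,0],[0,0.029,-0.0235,0,0],[0,0,0,0,0]]'
python3 -m pendant '[[0,0,0,0.005,-7],[0,0,0,0.005,-7],[0,0,0,0.005,-7],[0,0,0,0.005,-7],[0,0,0,0.005,-7],[0,0,0,0.005,-7],[0,0,0,0.005,-7],[0,0,0,0.005,-7],[0,0,0,0.005,-7],[0,0,0,0.005,-7],[0,0,0,0.005,-7],[0,0,0,0.005,-7]]'
python3 -m pendant '[[0,0,0,0.005,-7],[0,0,0,0.005,-1.8],[0,0,0,0,0],[0,0,0,0,0]]'
cat >> h.py <<'E'
from scipy.spatial.transform import Rotation as Ro
def state(*goals):
    o=bot.get_obs();q=o["tool_rot"];R=Ro.from_quat([q[1],q[2],q[3],q[0]]).as_matrix();t=np.array(o["eef_pos"]);tip=t+R[:,2]*.173
    print("t",o["t"],"tip",tip.round(4),"xdir",R[:,0].round(3),np.degrees(np.arctan2(R[1,0],R[0,0])).round(1),"F",np.round(o["contact_force"],2),"q7",round(o["q"][6],2),"gw",round(o["gripper_width"],3))
    for g in goals:print("to",g,"tool shift",(R.T@(np.array(g)-tip)).round(4))
E
python3 -c "
from h import *
state((.6175,-.0455,.09))"
```

```text
t: 2.1
eef_pos: [0.4386, -0.288, 0.4051]
tool_rot: [0.0, 0.991, 0.13, 0.0]
contact_force: [0.8, -0.5, 0.3]
gripper_width: -0.001
grasp_force: 0.0
t: 2.85
eef_pos: [0.6162, -0.0395, 0.405]
tool_rot: [-0.002, 0.991, 0.135, 0.002]
contact_force: [0.4, 0.4, 0.6]
gripper_width: -0.0
grasp_force: 0.0
t: 3.85
eef_pos: [0.6132, -0.0483, 0.3445]
tool_rot: [0.0, 0.647, 0.762, -0.0]
contact_force: [0.0, 0.2, 0.4]
gripper_width: -0.002
grasp_force: 0.0
t: 4.18
eef_pos: [0.6132, -0.0482, 0.3345]
tool_rot: [-0.0, 0.591, 0.807, -0.0]
contact_force: [-0.4, -0.2, 0.5]
gripper_width: -0.001
grasp_force: 0.0
t 4.1833 tip [ 0.6131 -0.0482  0.1615] xdir [-0.302  0.953  0.   ] 107.6 F [-0.37 -0.19  0.46] q7 -0.01 gw -0.001
to (0.6175, -0.0455, 0.09) tool shift [0.0013 0.005  0.0715]
```

```bash
python3 -m pendant '[[0,0.0013,0.005,0.02,0],[0,0,0,0.03,0],[0,0,0,0.025,0],[0,0,0,0.008,0],[0,0,0,0.005,0],[0,0,0,0,0]]'
python3 -m pendant '[[0,0,0,0.001,0],[0,0,0,0.001,0],[0,0,0,0.001,0],[0,0,0,0,0]]'
python3 -c "
from h import *
state()"
```

```text
t: 4.68
eef_pos: [0.6178, -0.045, 0.2467]
tool_rot: [-0.0, 0.59, 0.808, -0.0]
contact_force: [1.0, -0.3, 0.8]
gripper_width: 0.001
grasp_force: 0.0
t: 5.02
eef_pos: [0.6179, -0.0452, 0.2445]
tool_rot: [0.001, 0.589, 0.808, 0.0]
contact_force: [0.1, -1.1, -0.7]
gripper_width: 0.002
grasp_force: 0.0
t 5.0167 tip [ 0.6182 -0.0452  0.0715] xdir [-0.305  0.952 -0.001] 107.8 F [ 0.06 -1.08 -0.68] q7 -0.08 gw 0.002
```

```bash
for i in 1; do python3 -m pendant '[[0,0,0,0.001,0],[0,0,0,0.001,0],[0,0,0,0,0]]'; python3 -m pendant '[[0,0,0,0.001,0],[0,0,0,0,0]]';python3 -m pendant '[[0,0,0,0.001,0],[0,0,0,0,0]]'; python3 -m pendant '[[0,0,0,0.001,0],[0,0,0,0,0]]'; done | grep -E "eef|contact"
```

```text
eef_pos: [0.6178, -0.0448, 0.2419]
contact_force: [-0.8, 0.6, 2.4]
eef_pos: [0.6177, -0.0446, 0.2408]
contact_force: [-0.2, 2.3, 2.9]
eef_pos: [0.6177, -0.0448, 0.2397]
contact_force: [-1.4, 2.7, 3.7]
eef_pos: [0.6177, -0.0452, 0.2385]
contact_force: [0.1, 1.4, 2.4]
```

```bash
(python3 -m pendant '[[0,0,0,0.001,0],[0,0,0,0,0]]'; python3 -m pendant '[[0,0,0,0.001,0],[0,0,0,0,0]]';python3 -m pendant '[[0,0,0,0.001,0],[0,0,0,0,0]]' ) | grep -E "eef|contact"
```

```text
eef_pos: [0.6176, -0.0455, 0.2374]
contact_force: [-0.6, -0.6, -0.6]
eef_pos: [0.6176, -0.0454, 0.2367]
contact_force: [-2.7, 0.7, 4.8]
eef_pos: [0.6177, -0.0452, 0.2365]
contact_force: [-5.0, 1.7, 10.7]
```

Rock felt: the tip met free resistance of about 3 N for some 6 mm, then the foot reached the worktop at tip z≈0.0635. So the gap is about 6 mm and the expected push is about 102 mm. I'll release and move to behind the wedge.

```bash
(python3 -m pendant '[[0,0,0,-0.002,0],[0,0,0,-0.002,0],[0,0,0,-0.002,0],[0,0,0,-0.004,0],[0,0,0,-0.02,0],[0,0,0,-0.03,0],[0.012,0.035,0,0,0],[0.012,0.035,0,0,0],[0.012,0.035,0,0,0],[0.012,0.035,0,0,0],[0.012,0.035,0,0,0],[0.012,0.035,0,0,0]]';python3 -m pendant '[[0.012,0,0,0,0],[0.012,0,0,0,0]]')|grep -E "eef|contact|width"
python3 - <<'E'
from h import *
p,d=bot.read_camera("top");cv2.imwrite("pics/c2.png",cv2.resize(p[110:260,230:390],(640,600),interpolation=cv2.INTER_CUBIC))
p,d=bot.read_camera("scene");cv2.imwrite("pics/s2.png",p)
state((.5527,.155,.1))
E
```

```text
eef_pos: [0.5528, 0.156, 0.2959]
contact_force: [0.4, 0.6, 0.1]
gripper_width: 0.139
eef_pos: [0.5526, 0.1574, 0.2961]
contact_force: [-0.5, -0.6, 0.2]
gripper_width: 0.141
t 7.5333 tip [0.5539 0.1538 0.1226] xdir [-0.305  0.952 -0.001] 107.8 F [ 0.24 -0.55  0.08] q7 -0.41 gw 0.14
to (0.5527, 0.155, 0.1) tool shift [ 0.0016 -0.0007  0.0226]
```

View pics/c2.png

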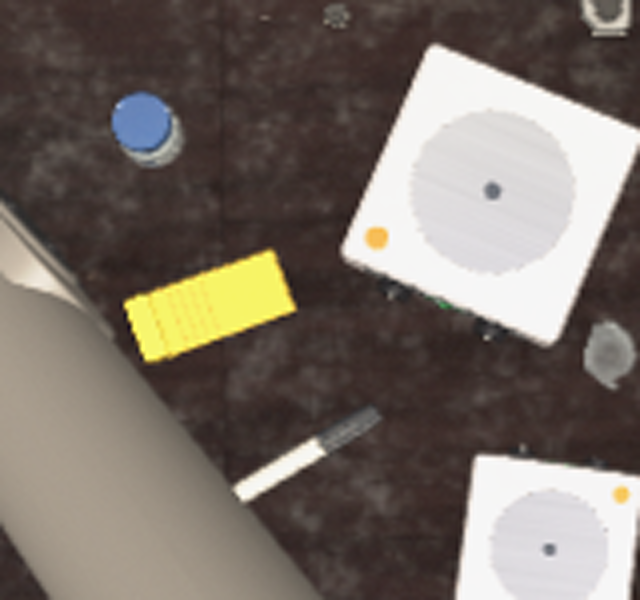

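The stirrer is back in place (its dot sits at crop (377,237), which matches the earlier picture), and the wedge is unmoved. Descending behind the heel.

```bash
(python3 -m pendant '[[0.012,0,0,0.03,0],[0.012,0,0,0.03,0],[0.012,0,0,0.03,0],[0.012,0,0,0.015,0],[0.012,0,0,0.008,0],[0.012,0,0,0,0]]';python3 -m pendant '[[0.012,-0.008,0,0,0],[0.012,-0.005,0,0,0],[0.012,0,0,0,0]]')|grep -E "eef|contact|width"
python3 -c "
from h import *
state((.562,.125,.01))"
```

```text
eef_pos: [0.5534, 0.153, 0.1809]
contact_force: [0.2, -0.5, 0.0]
gripper_width: 0.143
eef_pos: [0.5588, 0.1403, 0.1839]
contact_force: [-0.0, -0.3, 0.3]
gripper_width: 0.139
t 8.2833 tip [0.5593 0.1402 0.0109] xdir [-0.303  0.953 -0.002] 107.6 F [-0.04 -0.32  0.33] q7 -0.5 gw 0.139
to (0.562, 0.125, 0.01) tool shift [-0.0153 -0.002   0.0009]
```

```bash
(python3 -m pendant '[[0.012,-0.002,0,0.001,0],[0.012,-0.003,0,0,0],[0.012,-0.004,0,0,0],[0.012,-0.006,0,0,0],[0.012,-0.006,0,0,0],[0.012,-0.006,0,0,0],[0.012,-0.006,0,0,0],[0.012,-0.006,0,0,0],[0.012,-0.005,0,0,0],[0.012,-0.004,0,0,0],[0.012,-0.002,0,0,0],[0.012,0,0,0,0]]')|grep -E "eef|contact|width"
python3 - <<'E'
from h import *
p,d=bot.read_camera("top");cv2.imwrite("pics/c3.png",cv2.resize(p[110:260,230:390],(640,600),interpolation=cv2.INTER_CUBIC))
state((.617,-.045,.01))
hsv=cv2.cvtColor(p,cv2.COLOR_BGR2HSV);m=np.zeros((400,640),np.uint8);m[150:215,255:345]=1
y=(m>0)&(hsv[...,1]>120)&(hsv[...,0]>20)&(hsv[...,0]<35)&(hsv[...,2]>100)
ys,xs=np.where(y);w=np.array([ray("top",a,.008)[:2] for a in zip(xs,ys)])
r=cv2.minAreaRect((w*1000).astype(np.float32));print(r,cv2.boxPoints(r).round().tolist())
E
```

```text
eef_pos: [0.5729, 0.094, 0.1816]
contact_force: [1.0, -0.2, -1.5]
gripper_width: 0.138
t 9.3333 tip [0.5727 0.0942 0.0085] xdir [-0.305  0.952 -0.   ] 107.8 F [-0.2  -0.65 -0.42] q7 -0.41 gw 0.14
to (0.617, -0.045, 0.01) tool shift [-0.1461 -0.0003 -0.0014]
((599.8372192382812, 0.13322830200195312), (48.99385452270508, 111.69864654541016), 16.73199462890625) [[560.0, 47.0], [592.0, -60.0], [639.0, -46.0], [607.0, 61.0]]
```

View pics/c3.png

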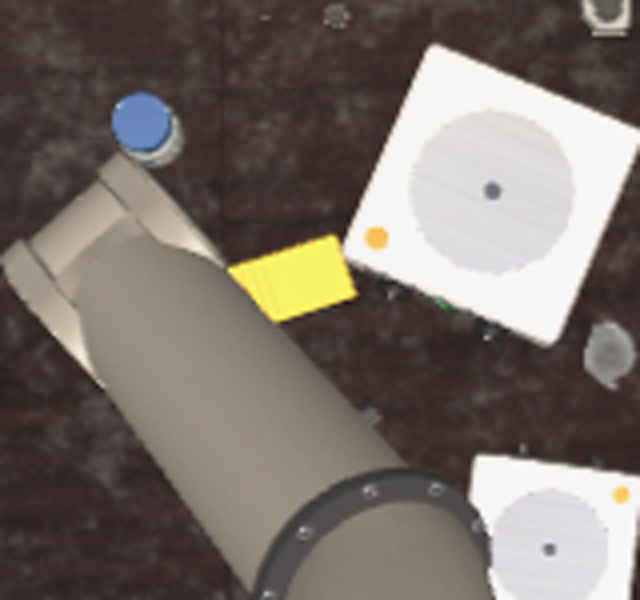

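Wedge front edge is at crop (338,236)–(355,295). The foot is under the dot at (377,237). I'll check the lateral alignment.

```bash
python3 - <<'E'
from h import *
f=lambda x,y:np.array([230+x/4-.4,110+y/4-.4])
a=ray("top",f(338,236),.0015);b=ray("top",f(355,295),.0015);print(a,b,(a+b)/2)
c=ray("top",f(277,322),.009);print(c) # side point
d=ray("top",f(377,237),.07);print(d)
n=(a-b)[:2];n/=np.linalg.norm(n);u=np.array([n[1],-n[0]]);m=((a+b)/2)[:2]
print("edge dir heading",np.degrees(np.arctan2(u[1],u[0])));h=np.radians(-72.2);u=np.array([np.cos(h),np.sin(h)]);L=np.array([-u[1],u[0]])
for F in(d[:2],np.array([.616,-.0444])):print("along",u@(F-m),"lat",L@(F-m))
E
```

```text
[ 0.62793086 -0.01742155  0.0015    ] [ 0.58539147 -0.02888445  0.0015    ] [ 0.60666116 -0.023153    0.0015    ]
[0.56646165 0.02659257 0.009     ]
[ 0.61833502 -0.04561148  0.07      ]
edge dir heading -74.91896436313266
along 0.02495202547537942 lat 0.004249573246357628
along 0.02308473194610391 lat 0.0023966715884306856
```

```bash
(python3 -m pendant '[[0.012,-0.003,0,0,0],[0.012,-0.005,0,0,0],[0.012,-0.005,0,0,0],[0.012,-0.005,0,0,0],[0.012,-0.005,0,0,0],[0.012,-0.005,0,0,0],[0.012,-0.004,0,0,0],[0.012,-0.003,0,0,0],[0.012,0,0,0,0]]';
python3 -m pendant '[[0.012,-0.002,0,0,0],[0.012,-0.002,0,0,0],[0.012,-0.001,0,0,0],[0.012,0,0,0,0]]' )|grep -E "eef|contact"
python3 -c "
from h import *
state((.617,-.045,.01))"
```

```text
eef_pos: [0.5837, 0.0605, 0.1816]
contact_force: [-0.2, -0.1, -0.4]
eef_pos: [0.585, 0.0566, 0.1817]
contact_force: [-0.1, -0.1, -0.1]
t 10.4167 tip [0.5851 0.0566 0.0087] xdir [-0.306  0.952 -0.   ] 107.8 F [-0.1  -0.11 -0.13] q7 -0.34 gw 0.138
to (0.617, -0.045, 0.01) tool shift [-0.1065 -0.0006 -0.0013]
```

```bash
(python3 -m pendant '[[0.012,-0.002,0,0,0],[0.012,-0.002,0,0,0],[0.012,-0.002,0,0,0],[0.012,-0.002,0,0,0],[0.012,0,0,0,0]]'
python3 -m pendant '[[0.012,-0.001,0,0,0],[0.012,-0.001,0,0,0],[0.012,0,0,0,0]]'
python3 -m pendant '[[0.012,-0.001,0,0,0],[0.012,-0.001,0,0,0],[0.012,0,0,0,0]]'
python3 -m pendant '[[0.012,-0.001,0,0,0],[0.012,-0.001,0,0,0],[0.012,0,0,0,0]]' )|grep -E "eef|contact"
```

```text
eef_pos: [0.5876, 0.0485, 0.1817]
contact_force: [-0.0, -0.0, 0.4]
eef_pos: [0.5881, 0.047, 0.1817]
contact_force: [-0.1, 0.2, 0.6]
eef_pos: [0.5887, 0.0451, 0.1817]
contact_force: [-0.3, 0.5, 1.1]
eef_pos: [0.5893, 0.0431, 0.1817]
contact_force: [0.4, -0.4, 0.4]
```

```bash
(python3 -m pendant '[[0.012,-0.001,0,0,0],[0.012,-0.001,0,0,0],[0.012,0,0,0,0]]'
python3 -m pendant '[[0.012,-0.001,0,0,0],[0.012,0,0,0,0]]'
python3 -m pendant '[[0.012,-0.001,0,0,0],[0.012,0,0,0,0]]' 
python3 -m pendant '[[0.012,-0.001,0,0,0],[0.012,0,0,0,0]]' )|grep -E "eef|contact"
```

```text
eef_pos: [0.59, 0.0412, 0.1817]
contact_force: [0.0, 0.4, -0.5]
eef_pos: [0.5902, 0.0403, 0.1817]
contact_force: [0.5, -0.1, -0.2]
eef_pos: [0.5905, 0.0394, 0.1817]
contact_force: [-0.2, 0.8, 0.5]
eef_pos: [0.5908, 0.0385, 0.1817]
contact_force: [-0.1, 0.3, 0.2]
```

```bash
(python3 -m pendant '[[0.012,-0.001,0,0,0],[0.012,0,0,0,0]]'
python3 -m pendant '[[0.012,-0.001,0,0,0],[0.012,0,0,0,0]]'
python3 -m pendant '[[0.012,-0.001,0,0,0],[0.012,0,0,0,0]]' )|grep -E "eef|contact"
```

```text
eef_pos: [0.5912, 0.0375, 0.1817]
contact_force: [0.5, -0.5, 0.7]
eef_pos: [0.5915, 0.0365, 0.1817]
contact_force: [0.6, 0.5, 0.2]
eef_pos: [0.5918, 0.0355, 0.1817]
contact_force: [1.1, 0.0, 0.1]
```

```bash
(python3 -m pendant '[[0.012,-0.001,0,0,0],[0.012,0,0,0,0]]'
python3 -m pendant '[[0.012,-0.001,0,0,0],[0.012,0,0,0,0]]'
python3 -m pendant '[[0.012,-0.001,0,0,0],[0.012,0,0,0,0]]' )|grep -E "eef|contact"
python3 - <<'E'
from h import *
p,d=bot.read_camera("top");cv2.imwrite("pics/c4.png",cv2.resize(p[110:260,230:390],(640,600),interpolation=cv2.INTER_CUBIC))
state((.617,-.045,.01))
E
```

```text
eef_pos: [0.5921, 0.0346, 0.1817]
contact_force: [-0.1, 0.5, 0.3]
eef_pos: [0.5924, 0.0337, 0.1817]
contact_force: [-0.5, -0.1, 0.8]
eef_pos: [0.5927, 0.0327, 0.1817]
contact_force: [0.3, -0.3, -0.2]
t 13.3833 tip [0.5927 0.0327 0.0087] xdir [-0.305  0.952 -0.   ] 107.8 F [-0.27  0.87 -0.11] q7 -0.29 gw 0.143
to (0.617, -0.045, 0.01) tool shift [-0.0814 -0.0006 -0.0013]
```

View pics/c4.png

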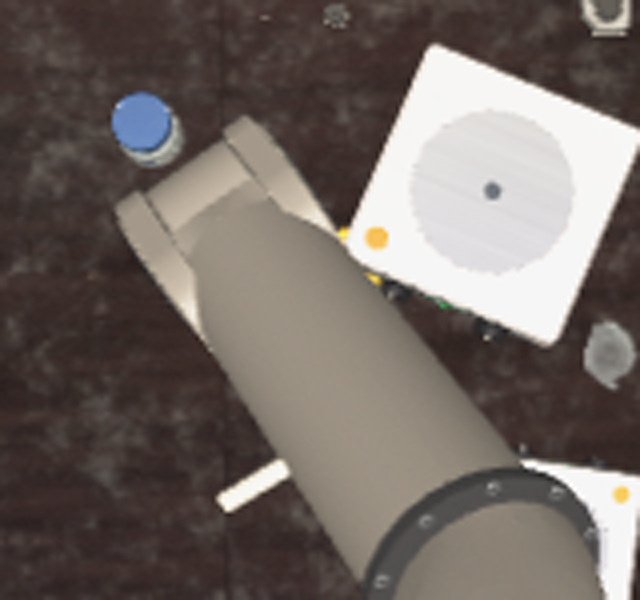

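The wedge is under the corner (yellow shows either side, at (345,235) and (375,280)) and the stirrer hasn't moved. Overlap is about 40 mm, so I'll keep going in 1 mm steps.

```bash
(python3 -m pendant '[[0.012,-0.001,0,0,0],[0.012,0,0,0,0]]'
python3 -m pendant '[[0.012,-0.001,0,0,0],[0.012,0,0,0,0]]'
python3 -m pendant '[[0.012,-0.001,0,0,0],[0.012,0,0,0,0]]' )|grep -E "eef|contact"
```

```text
eef_pos: [0.593, 0.0318, 0.1817]
contact_force: [0.1, 0.4, 0.1]
eef_pos: [0.5933, 0.0308, 0.1817]
contact_force: [0.1, 0.7, -0.0]
eef_pos: [0.5936, 0.0299, 0.1817]
contact_force: [-0.5, 0.3, 0.7]
```

```bash
(python3 -m pendant '[[0.012,-0.001,0,0,0],[0.012,0,0,0,0]]'
python3 -m pendant '[[0.012,-0.001,0,0,0],[0.012,0,0,0,0]]'
python3 -m pendant '[[0.012,-0.001,0,0,0],[0.012,0,0,0,0]]' )|grep -E "eef|contact"
```

```text
eef_pos: [0.5939, 0.029, 0.1817]
contact_force: [-0.2, 0.3, 0.9]
eef_pos: [0.5942, 0.0282, 0.1817]
contact_force: [-0.7, 0.5, 0.8]
eef_pos: [0.5944, 0.0275, 0.1817]
contact_force: [-0.8, 2.9, 0.0]
```

Contact at about 45 mm overlap. A little more to seat it.

```bash
(python3 -m pendant '[[0.012,-0.0005,0,0,0],[0.012,0,0,0,0]]'
python3 -m pendant '[[0.012,-0.0005,0,0,0],[0.012,0,0,0,0],[0.012,0,0,0,0]]')|grep -E "eef|contact"
```

```text
eef_pos: [0.5945, 0.0273, 0.1817]
contact_force: [-0.4, 3.4, 0.6]
eef_pos: [0.5946, 0.0269, 0.1817]
contact_force: [-1.7, 5.3, 0.9]
```

```bash
(python3 -m pendant '[[0.012,-0.0006,0,0,0],[0.012,0,0,0,0],[0.012,0,0,0,0]]')|grep -E "eef|contact"
```

```text
eef_pos: [0.5947, 0.0265, 0.1817]
contact_force: [-2.4, 5.5, 0.1]
```

```bash
(python3 -m pendant '[[0.012,-0.0007,0,0,0],[0.012,0,0,0,0],[0.012,0,0,0,0]]')|grep -E "eef|contact"
```

```text
eef_pos: [0.5948, 0.0262, 0.1817]
contact_force: [-2.1, 6.5, 0.6]
```

Snug at about 7 N. Backing off straight, then up and over the dot.

```bash
(python3 -m pendant '[[0.012,0.002,0,0,0],[0.012,0.008,0,0,0],[0.012,0.02,0,0,0],[0,0,0,-0.03,0],[0,0,0,-0.035,0],[0,0,0,-0.035,0],[0,0,0,0,0]]')|grep -E "eef|contact"
python3 - <<'E'
from h import *
p,d=bot.read_camera("top")
hsv=cv2.cvtColor(p,cv2.COLOR_BGR2HSV);o=np.zeros((400,640),bool);o[155:180,315:335]=True
o&=(hsv[...,1]>120)&(hsv[...,0]<20)&(hsv[...,2]>150);ys,xs=np.where(o);print("dot",ray("top",(xs.mean(),ys.mean()),.07),len(xs))
state((.618,-.0455,.09))
E
```

```text
eef_pos: [0.5884, 0.0543, 0.2883]
contact_force: [1.2, 0.1, 0.4]
dot [ 0.61656798 -0.0450834   0.07      ] 12
t 15.9333 tip [0.5889 0.0537 0.1126] xdir [-0.305  0.952 -0.003] 107.7 F [ 0.99 -0.16 -0.77] q7 -0.24 gw -0.001
to (0.618, -0.0455, 0.09) tool shift [-0.1033 -0.0026  0.0228]
```

```bash
(python3 -m pendant '[[0,-0.035,-0.001,0,0],[0,-0.035,-0.001,0,0],[0,-0.0335,0,0,0],[0,0,0,0.025,0],[0,0,0,0.012,0],[0,0,0,0.002,0],[0,0,0,0,0]]'
python3 -m pendant '[[0,0,0,0.001,0],[0,0,0,0.001,0],[0,0,0,0,0]]')|grep -E "eef|contact"
python3 -c "
from h import *
state((.618,-.0455,.07))"
```

```text
eef_pos: [0.6157, -0.0484, 0.243]
contact_force: [-2.9, -8.5, 11.5]
eef_pos: [0.6157, -0.048, 0.2428]
contact_force: [-7.6, -9.2, 25.0]
t 16.7667 tip [ 0.6155 -0.0492  0.0698] xdir [-0.304  0.953 -0.006] 107.7 F [-7.64 -9.19 24.97] q7 -0.09 gw -0.004
to (0.618, -0.0455, 0.07) tool shift [ 0.0027  0.0035 -0.0002]
```

It's solid: 25 N at tip z = 0.070. But the tip is about 4 mm off and dragging sideways, so I'll lift, recentre and press cleanly.

```bash
(python3 -m pendant '[[0,0,0,-0.004,0],[0,0,0,-0.006,0],[0,0,0,0,0],[0,0,0,0,0]]')|grep -E "eef|contact"
python3 -c "
from h import *
state((.6178,-.0455,.073))"
```

```text
eef_pos: [0.6155, -0.0447, 0.2504]
contact_force: [0.3, -0.7, -0.3]
t 17.1 tip [ 0.6154 -0.0446  0.0774] xdir [-0.307  0.952  0.001] 107.9 F [ 0.32 -0.65 -0.26] q7 -0.08 gw 0.004
to (0.6178, -0.0455, 0.073) tool shift [-0.0016  0.002   0.0044]
```

```bash
(python3 -m pendant '[[0,-0.0016,0.002,0.003,0],[0,0,0,0.002,0],[0,0,0,0,0]]'
python3 -m pendant '[[0,0,0,0.001,0],[0,0,0,0.001,0],[0,0,0,0.001,0],[0,0,0,0,0]]')|grep -E "eef|contact"
```

```text
eef_pos: [0.6178, -0.0465, 0.2445]
contact_force: [-0.3, 0.7, 0.4]
eef_pos: [0.6181, -0.0463, 0.2434]
contact_force: [-3.3, 0.4, 6.7]
```

```bash
(python3 -m pendant '[[0,0,0,0.001,0],[0,0,0,0.0005,0],[0,0,0,0,0]]'
python3 -m pendant '[[0,0,0,0,0],[0,0,0,0,0],[0,0,0,0,0],[0,0,0,0,0],[0,0,0,0,0],[0,0,0,0,0],[0,0,0,0,0],[0,0,0,0,0],[0,0,0,0,0],[0,0,0,0,0],[0,0,0,0,0],[0,0,0,0,0]]')|grep -E "eef|contact"
```

```text
eef_pos: [0.618, -0.046, 0.2431]
contact_force: [-6.3, 0.5, 16.9]
eef_pos: [0.618, -0.046, 0.243]
contact_force: [-6.3, -0.1, 15.1]
```

Held about 16 N for over 1 s with no sinking (tip at 0.070). Lifting clear to check.

```bash
(python3 -m pendant '[[0,0,0,-0.002,0],[0,0,0,-0.004,0],[0,0,0,-0.02,0],[0,0,0,-0.03,0],[0,0,0,-0.03,0],[0,0.035,0,0,0],[0,0.035,0,0,0],[0,0.035,0,0,0],[0,0.035,0,0,0],[0,0.035,0,0,0],[0,0.03,0,0,0],[0,0,0,0,0]]')|grep -E "eef|contact"
python3 - <<'E'
from h import *
p,d=bot.read_camera("top");cv2.imwrite("pics/c5.png",cv2.resize(p[110:260,230:390],(640,600),interpolation=cv2.INTER_CUBIC))
# stirrer-top plane tilt from depth
m=np.zeros((400,640),bool);m[115:200,310:395]=True;m&=(p.min(2)>150)
K=np.array(CM("top")["intrinsics"]);R=np.array(CM("top")["R"]);t=np.array(CM("top")["t"])
ys,xs=np.where(m);z=d[ys,xs];P=(np.linalg.solve(K,np.stack([xs,ys,np.ones(len(xs))]))*z).T;W=(P-t)@R
W=W[(W[:,2]>.06)&(W[:,2]<.072)];A=np.c_[W[:,:2]-W[:,:2].mean(0),np.ones(len(W))]
print("plane",np.linalg.lstsq(A,W[:,2],rcond=None)[0],len(W))
E
```

```text
eef_pos: [0.5526, 0.1561, 0.3281]
contact_force: [-0.6, 0.2, 0.3]
plane [0.00188912 0.00024122 0.06861543] 2129
```

View pics/c5.png

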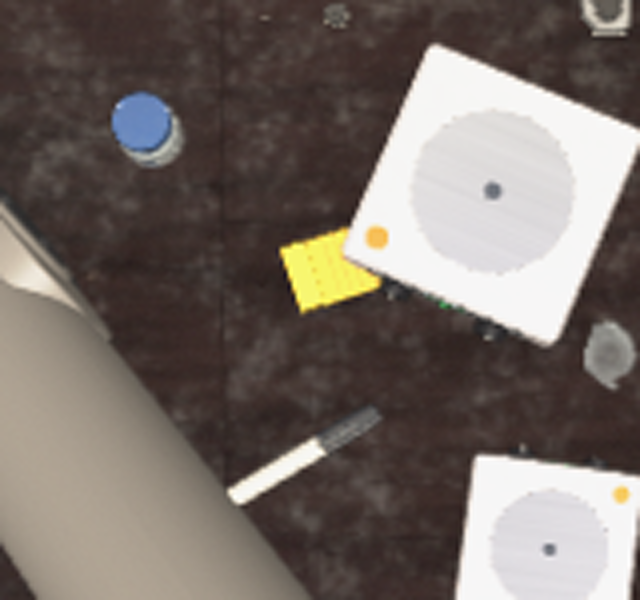

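The wedge sits under the dotted corner (heel at crop (300,275)). The stirrer is level and unmoved, and the jar and marker are undisturbed. Handing in.

```bash
python3 -c "
from station import bot
print(bot.hand_in())"
```

```text
the job is handed in; nothing more can be done
None
```

The job is done and handed in: I felt the dotted corner rock, pushed the wedge snug under the short foot at about 7 N, then pressed the corner again and it held about 16 N for over a second without rocking (an off-centre try just before reached 25 N, also solid), and the last picture shows the wedge in place with the stirrer and the other things where they were.

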